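Reverse the ratchet and release the vessel plug

ROBOT

A 7-joint arm with a two-finger parallel gripper is mounted at the origin on the work surface. World frame = base frame: x ahead of the robot, y to its left, z up, the work surface at z = 0. Lengths are in m, angles in rad, forces in N, time in s.
With the tool pointing down it reaches from about 0.4 to 0.85 m from the base axis. Payload 4.4 kg.
Tool frame: the origin (TCP) lies on the front face of the gripper's body, between the roots of the fingers; the fingertips stand r.tips_ahead ahead of it and the grasp point (between the pads) lies 78 mm ahead of it (r.tips_ahead is the distance from the TCP to the fingertips, in m); x points along the fingers, y is the direction in which the jaws open and shut, and the axes are right-handed (so a half turn about x gives the same grasp; the last joint's range is limited). The gripper opens to 94 mm and grips with 3 to 60 N. Pads are 16 mm wide; open, the fingers measure 119 mm over their backs; the gripper's body (75 mm by 177 mm) begins 78 mm behind the grasp point.
Start: joints at [-1.237, 0.628, 0.038, 1.517, -0.027, 0.996, -0.02], TCP at [0.253, 0.599, 0.303] pointing down, gripper open.
Joint ranges: [-3.06, 3.06], [-0.37, 2.12], [-1.25, 1.32], [0.18, 2.47], [-1.1, 4.24], [0.23, 1.98], [-2.94, 2.94]. Speed limits (rad/s): [2.57, 2.57, 3.14, 3.14, 3.14, 3.14, 3.14].

INTERFACE

Orientations are given as a unit quaternion [w, x, y, z].
In Python, from rig import r gives the robot as it stands.
- The arm moves only by the shell command python3 -m handwheel 'ROWS' [OPENING] [FORCE]. ROWS is a JSON object of lists of equal length, an entry for each row: "travel": the shift along the tool's x, y, z in m, a list of three; "twist": the turn about the tool's x in rad. A call has 1 to 8 rows; each row shifts and turns the commanded pose from where the row before left it, along the tool's axes as they then stand; what a row does not reach is not made up. A row lasts 1/10 s, in which the tool goes at most 50 mm and 8.59 degrees, less where a joint would pass 70% of its speed; a pose out of reach is approached as far as the arm can. A call is refused whole if a number of a shift passes 0.05 or a number of a turn 0.15, either way. A call with a gripper value outside its range is refused whole. OPENING is the finger opening in m, from 0 to 0.094, set as the call begins (- or left out, the last holds). The fingers move at their own pace and stop on an object; FORCE is the grip in N (left out, the last holds). Time passes only in rows, so rows that do not move let the fingers close. It gives the time, the measured TCP pose, the force and the opening at its end, in the units of the state.
- r.sense(): the state, without advancing time (a new reading comes with each control period).
- r.camera(name): name is "side" or "top"; returns the picture (384x512x3 uint8, red, green, blue); there is no depth.
- r.camera_info(name): a dict with "fx", "fy", "cx", "cy" (pixels), "rvec" (rotation vector, rad) and "tvec" (3), from world to camera coordinates, as OpenCV has them. Camera axes: x right, y down, z forward; pixel columns grow to the right and rows downward; lengths in m; the calibration is good to about 2 mm. A picture is of the moment at which its call begins. camera_info takes no time and is no camera call.
- r.job_done(): hands the job in, once; it reports no verdict.
The state is a dict: "clock": time; "q": joint angles; "qd": joint speeds; "joint_torque": joint torques, N m; "tool_pos": TCP position; "eef_rot": TCP orientation; "force": force on the tool from outside, world axes, zero at the start; "ft_torque": the same for the moment, N m; "finger_gap": opening from 0.0 (shut) to 1.0 (fully open).
Only numpy, scipy, OpenCV 4.12 (cv2) and the standard library are available. Lean on these libraries where they do the work, as an engineer would, in place of code of your own. Each camera call takes 0.05 s, during which the arm holds its last target. There are 200 camera calls.

TASK

The ratchet spanner on the pressure vessel's plug is set to tighten. Throw its small direction lever over to the loosening side and press it home until you clearly feel its stop, then swing the handle anticlockwise (seen from above) so that the plug turns with it, until you clearly feel the plug come up against its release stop; strain neither the lever nor the handle. Leave the lever on the loosening side and the bottle, beaker and tube rack where they stand, and let go.

Things in the scene. Friction and masses are not known exactly. Their poses are not given: they have to be found in the camera images.
- vessel: Steel pressure vessel 14 kg, standing firm on the bench: square foot 170 x 170 mm, round body 110 mm across, lid 132 mm across with its top 91 mm above the bench. Origin at the bench surface on its vertical centre line, which is also the axis of plug and ratchet; z up. Two upright pins, 8 mm thick, on the lid 43 mm from the axis end the travel of the plug's lug.
- ratchet: Steel ratchet spanner, seated on the plug for good; it only turns about the vertical axis. Origin on that axis, 100 mm above the bench; z up; handle along its own -x. Steel neck 16 mm wide, 13 mm high from 27 to 82 mm out, then a round grip 22 mm thick from 82 to 197 mm out. Stays where it is left (drag 0.2 N m). The head clicks over 24 teeth: up to 0.4 rad of free swing before it bites.
- head_top (a point): Centre of the ratchet head's flat round top face, 54 mm across, on the turning axis, 142 mm above the bench. Axes as ratchet.
- handle_grip (a point): Point on the centre line of the handle's grip, 140 mm from the axis, 132 mm above the bench; its axes are those of ratchet.
- lever_tip (a point): Top centre of the upright tab at the end of the direction lever, 165 mm above the bench: tab 9 mm long (along the lever, its own x), 7 mm thick (the way it is pushed), free from 5 to 23 mm above the head's top face. The lever's pivot lies 22 mm from the ratchet's axis towards the handle; the tab, 22 mm from the pivot, swings sideways over mid-head. Pushing it hardly turns the handle.
- lever (a joint): Direction lever's angle at its pivot (rad), growing anticlockwise from above. Near 0 = tightening (as found; tab to the ratchet's -y, on the right as seen from the handle's end); 0.9 = rigid loosening stop (tab to +y, left). Drag 0.1 N m (5 N at the tab); stays where left; properly engaged only within 0.08 of the stop.
- plug (a joint): Turn of the bayonet plug under the socket (rad), growing anticlockwise from above = loosening: near 0 locked, 1.0 = lug against the rigid release stop. Turned only through the ratchet; needs 0.6 N m (about 6 N at handle_grip, handle drag included) all the way.
- reagent_bottle: Bystander: amber bottle, 60 mm across, 130 mm high, origin under its centre.
- beaker: Bystander: glass beaker, 68 mm across, 85 mm high, origin under its centre.
- tube_rack: Bystander: grey rack with capped tubes, 55 x 110 mm, 94 mm high, origin under its centre.
- lever_bend (a joint): Spring bend (rad) of the lever's tab against its pivot, 0 when not pushed, grows anticlockwise from above: 2.5 N m per rad. Merely moving the lever bends it by 0.04; at the stop it counts as felt from 0.055 (6 to 7 N at the tab); 0.16 either way (18 N at the tab) damages it.
- handle_bend (a joint): Spring bend (rad) of the handle sideways at the head (27 mm from the axis), 0 when not pushed, grows anticlockwise from above: 20 N m per rad. Driving the plug bends it by about 0.03; at the release stop it counts as felt from 0.045 (8 N at handle_grip); 0.1 either way (18 N at handle_grip) damages it.

How it is judged:
By the outcome, as a careful person would: the job done as asked, in the order asked, and still so for the second after the job is handed in, with the robot touching nothing.
It also fails if it takes over 69 s, if anything falls off the work surface, if the arm or the gripper's body presses on something with over 40 N, if the wrist force passes 120 N, or if a joint passes its speed limit or range.

## Working session

There is one attempt and no reset: what is moved stays moved. The work goes in short steps, Python scripts to look and compute and a shell command to move; the robot and the scene stay as the last step left them, time stands still between calls to the robot, and variables do not carry over. Pictures are saved under pics/ and viewed, about 8 in all and at most 12, crops included, and the job is handed in when it is done.

```bash
mkdir -p pics; ls; python3 - <<'E'
from rig import r
import cv2
for n in ("top","side"):
    im=r.camera(n); cv2.imwrite(f"pics/{n}0.png",im[:,:,::-1]); i=r.camera_info(n); print(n,i)
    R=cv2.Rodrigues(i["rvec"]if hasattr(i["rvec"],'shape') else __import__('numpy').array(i["rvec"]))[0]; print(-R.T@i["tvec"])
print(r.sense(), r.tips_ahead)
E
```

```text
pics
top {'fx': 451.4181756653688, 'fy': 451.4181756653688, 'cx': 260.9706247030734, 'cy': 194.7871219156037, 'rvec': array([ 2.14895441, -2.13297049,  0.18508819]), 'tvec': array([0.14744778, 0.63792318, 0.94627553])}
[0.47511609 0.16127922 1.03555682]
side {'fx': 452.16522346411693, 'fy': 452.16522346411693, 'cx': 252.5404727210968, 'cy': 194.64747373261625, 'rvec': array([ 2.41173187, -0.49154801,  0.18197119]), 'tvec': array([-0.52631488,  0.37219802,  0.60419234])}
[ 0.44334269 -0.2945666   0.70517011]
{'clock': 0.1, 'q': array([-1.23680696,  0.6292088 ,  0.03844904,  1.51827182, -0.02699018,
        0.99630001, -0.02001286]), 'qd': array([ 3.69740804e-04, -2.27139094e-03, -8.68368667e-04, -3.73795700e-03,
        8.59732774e-05, -3.44382076e-04,  4.26797263e-04]), 'joint_torque': array([ 3.64921958e-03, -5.50798452e+01,  1.14758380e+00, -1.87120485e+01,
       -5.21915790e-02,  1.91830978e-02,  6.48257128e-05]), 'tool_pos': array([0.25280009, 0.59834957, 0.30187386]), 'eef_rot': array([ 0.69291701,  0.13983087,  0.69313398, -0.14099159]), 'force': array([-0.64713218, -0.20412925,  0.17687697]), 'ft_torque': array([ 0.08293315, -0.01979881, -0.05630865]), 'finger_gap': 1.00596606043361} 0.0972
```

View pics/top0.png

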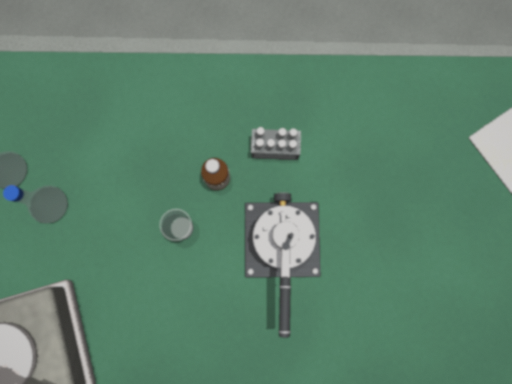

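View pics/side0.png

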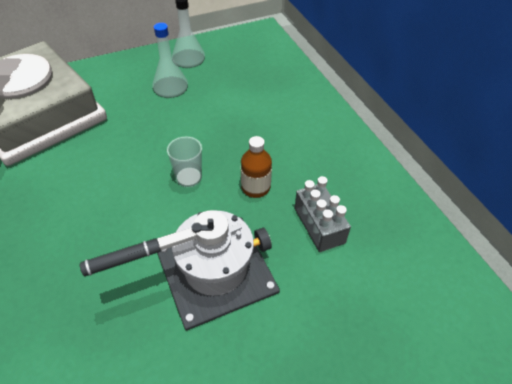

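The top view shows the vessel around (284,237), with the handle pointing down the picture to about (285,335) and the dark lever near (290,238). The bottle is at (214,172), the beaker at (176,225) and the rack at (276,143). The side view agrees.

```bash
cat > h.py <<'E'
import cv2, numpy as np
from rig import r
def cam(n):
    i=r.camera_info(n); R=cv2.Rodrigues(np.array(i["rvec"]))[0]; t=np.array(i["tvec"])
    return i,R,t
def ray(n,u,v,z):
    i,R,t=cam(n); d=R.T@np.array([(u-i["cx"])/i["fx"],(v-i["cy"])/i["fy"],1]); c=-R.T@t
    return c+d*(z-c[2])/d[2]
def proj(n,p):
    i,R,t=cam(n); q=R@np.array(p)+t
    return np.array([i["fx"]*q[0]/q[2]+i["cx"], i["fy"]*q[1]/q[2]+i["cy"]])
E
python3 - <<'E'
from h import *
a=cv2.imread("pics/top0.png"); b=cv2.imread("pics/side0.png")
hsv=cv2.cvtColor(a,cv2.COLOR_BGR2HSV); s=hsv[:,:,1]; v=hsv[:,:,2]
# lid: bright grey circle
m=((s<60)&(v>110)).astype(np.uint8)*255; m[:, :240]=0; m[:,330:]=0; m[:195]=0; m[300:]=0
c=max(cv2.findContours(m,cv2.RETR_EXTERNAL,cv2.CHAIN_APPROX_NONE)[0],key=cv2.contourArea)
pts=c[:,0,:]; pts=pts[pts[:,1]<262]
e=cv2.fitEllipse(pts.reshape(-1,1,2)); print("lid",e, ray("top",*e[0],.091))
# foot
k=((v<75)&(s<110)).astype(np.uint8)*255
k2=k.copy(); k2[:200]=0;k2[:, :240]=0;k2[:,330:]=0
c=max(cv2.findContours(k2,cv2.RETR_EXTERNAL,cv2.CHAIN_APPROX_NONE)[0],key=cv2.contourArea); print("foot",cv2.boundingRect(c))
for n,p in (("bottle",(214,172,.1)),("beaker",(176,225,.05)),("rack",(276,143,.08)),("gripend",(285,335,.132)),("gripstart",(285.5,280,.132)),("lever",(290,238,.165)),("foot1",(250,207,.01)),("foot2",(315,271,.01))): print(n,ray("top",*p))
A=cv2.resize(a[190:345,230:340],None,fx=5,fy=5,interpolation=cv2.INTER_CUBIC)[:600]
B=cv2.resize(b[180:300,70:290],None,fx=3.6,fy=3.6,interpolation=cv2.INTER_CUBIC)
cv2.imwrite("pics/c1.png",cv2.resize(a[200:300,240:330],None,fx=6,fy=6,interpolation=cv2.INTER_CUBIC)); cv2.imwrite("pics/c2.png",B)
E
```

```text
lid ((284.4229736328125, 236.53443908691406), (63.31896209716797, 64.06587982177734), 126.89305877685547) [0.54226767 0.10297152 0.091     ]
foot (248, 222, 29, 56)
bottle [0.67682367 0.25235134 0.1       ]
beaker [0.56859115 0.3373565  0.05      ]
rack [0.74713982 0.12035861 0.08      ]
gripend [0.34954331 0.10472864 0.132     ]
gripstart [0.45394968 0.10353452 0.132     ]
lever [0.53426879 0.09680031 0.165     ]
foot1 [0.61501109 0.17677917 0.01      ]
foot2 [0.47135734 0.02948658 0.01      ]
```

View pics/c1.png

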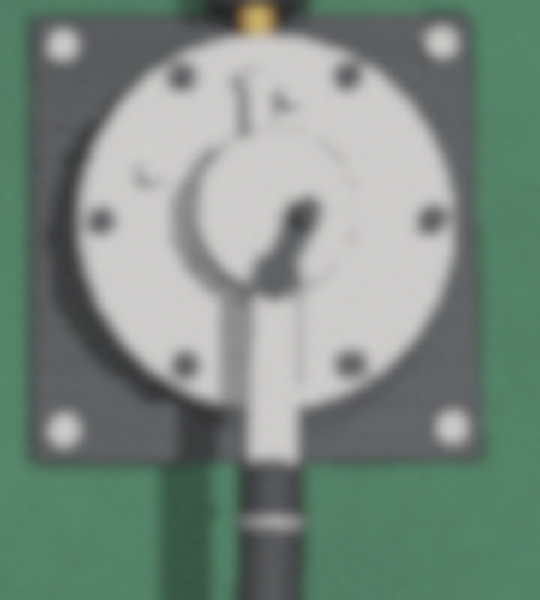

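View pics/c2.png

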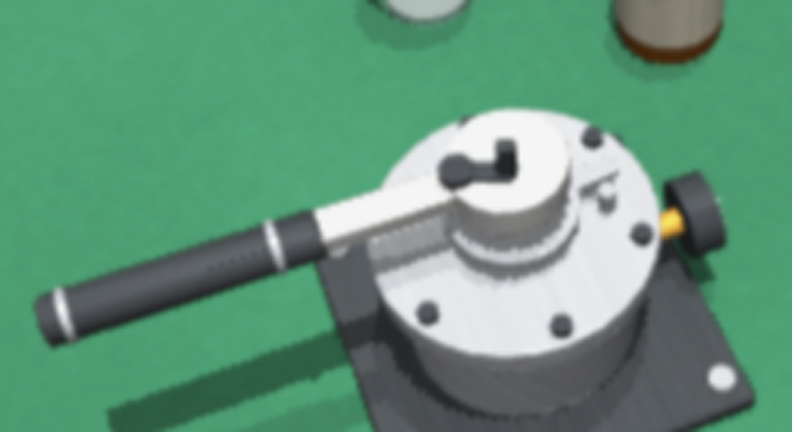

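```bash
cat >> h.py <<'E'
from scipy.spatial.transform import Rotation as Ro
def T():
    s=r.sense(); w,x,y,z=s["eef_rot"]; return s["clock"],np.array(s["tool_pos"]),Ro.from_quat([x,y,z,w]).as_matrix(),s
def go(p):
    "shift in tool axes to bring TCP to p"
    c,t,R,s=T(); print("clock",round(c,2),"tcp",t.round(4),"F",np.round(s["force"],2),"gap",round(s["finger_gap"],3)); print("need tool xyz mm",(1000*R.T@(np.array(p)-t)).round(1)); print("axes",R.round(3).tolist())
E
python3 - <<'E'
from h import *
go([.54,.062,.30])
E
```

```text
clock 0.1 tcp [0.2528 0.5983 0.3019] F [-0.65 -0.2   0.18] gap 1.006
need tool xyz mm [   2.5 -382.3  473.3]
axes [[-0.001, 0.389, 0.921], [-0.002, 0.921, -0.389], [-1.0, -0.002, 0.0]]
```

```bash
python3 -m handwheel '{"travel":[[0,-0.028,0.035],[0,-0.028,0.035],[0,-0.028,0.035],[0,-0.028,0.035],[0,-0.028,0.035],[0,-0.028,0.035],[0,-0.028,0.035],[0,-0.028,0.035]],"twist":[0,0,0,0,0,0,0,0]}' 0 20
python3 -m handwheel '{"travel":[[0,-0.028,0.035],[0,-0.028,0.035],[0,-0.028,0.035],[0,-0.028,0.035],[0,0,0],[0,0,0],[0,0,0],[0,0,0]],"twist":[0,0,0,0,-0.14,-0.13,-0.13,0]}'
python3 - <<'E'
from h import *
go([.54,.062,.30])
E
```

```text
clock: 0.9
tool_pos: [0.4242, 0.2816, 0.3025]
eef_rot: [0.693, 0.14, 0.693, -0.14]
force: [1.1, 0.3, 0.5]
finger_gap: 0.357
clock: 1.7
tool_pos: [0.5089, 0.1255, 0.3023]
eef_rot: [0.707, 0.0, 0.707, 0.0]
force: [1.0, 0.2, 0.1]
finger_gap: 0.007
clock 1.7 tcp [0.5089 0.1255 0.3023] F [0.98 0.23 0.06] gap 0.007
need tool xyz mm [  2.3 -63.5  31.1]
axes [[-0.001, -0.0, 1.0], [0.0, 1.0, 0.0], [-1.0, 0.0, -0.001]]
```

```bash
python3 -m handwheel '{"travel":[[0,-0.035,0.015],[0,-0.030,0.016],[0.018,0,0],[0.018,0,0],[0.014,0,0],[0,0,0],[0,0,0]],"twist":[0,0,0,0,0,0,0]}'
python3 - <<'E'
from h import *
go([.54,.062,.249])
a=r.camera("top"); b=r.camera("side")
A=cv2.resize(a[190:290,220:345],None,fx=4,fy=4,interpolation=cv2.INTER_CUBIC)
B=cv2.resize(b[170:290,150:275],None,fx=3.2,fy=3.333,interpolation=cv2.INTER_CUBIC)
B=B[:400]
B=cv2.resize(b[180:280,150:225],None,fx=4,fy=4,interpolation=cv2.INTER_CUBIC)
cv2.imwrite("pics/d1.png",np.hstack([A,B])[:,:,::-1])
E
```

```text
clock: 2.4
tool_pos: [0.5401, 0.0609, 0.2527]
eef_rot: [0.707, 0.0, 0.707, -0.0]
force: [-0.2, 0.3, 0.2]
finger_gap: 0.004
clock 2.4 tcp [0.5401 0.0609 0.2527] F [-0.16  0.27  0.15] gap 0.004
need tool xyz mm [ 3.7  1.1 -0.1]
axes [[-0.0, 0.001, 1.0], [-0.0, 1.0, -0.001], [-1.0, -0.0, -0.0]]
```

View pics/d1.png

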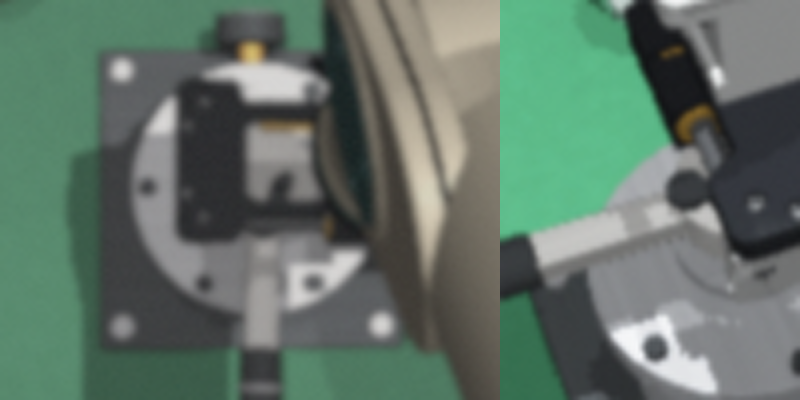

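The closed fingers are down on the −y side of the lever, whose tab shows at about (291,236) between the gripper parts. I'll go down a little further and move towards contact.

```bash
python3 -m handwheel '{"travel":[[0.0035,0,0],[0,0.004,0],[0,0.004,0],[0,0.002,0],[0,0.002,0],[0,0,0]],"twist":[0,0,0,0,0,0]}'
python3 -m handwheel '{"travel":[[0,0.002,0],[0,0.002,0],[0,0.002,0],[0,0,0]],"twist":[0,0,0,0]}'
python3 -m handwheel '{"travel":[[0,0.002,0],[0,0.002,0],[0,0,0]],"twist":[0,0,0]}'
```

```text
clock: 3.1
tool_pos: [0.5401, 0.0733, 0.2492]
eef_rot: [0.707, -0.0, 0.707, 0.0]
force: [0.4, 0.6, 0.5]
finger_gap: 0.006
clock: 3.5
tool_pos: [0.5403, 0.0778, 0.2492]
eef_rot: [0.707, -0.0, 0.707, -0.001]
force: [1.1, -3.3, 0.7]
finger_gap: 0.005
clock: 3.8
tool_pos: [0.5413, 0.0812, 0.2494]
eef_rot: [0.708, -0.0, 0.706, -0.001]
force: [2.7, -5.9, -1.0]
finger_gap: 0.004
```

```bash
python3 -m handwheel '{"travel":[[0,0.002,0],[0,0.002,0],[0,0.002,0],[0,0,0]],"twist":[0,0,0,0]}'
python3 -m handwheel '{"travel":[[0,0.001,0],[0,0.001,0],[0,0.001,0],[0,0,0]],"twist":[0,0,0,0]}'
python3 -m handwheel '{"travel":[[0,0.001,0],[0,0.001,0],[0,0,0]],"twist":[0,0,0]}'
```

```text
clock: 4.2
tool_pos: [0.5416, 0.0874, 0.2496]
eef_rot: [0.708, -0.0, 0.706, -0.001]
force: [2.9, -4.7, 0.2]
finger_gap: 0.002
clock: 4.6
tool_pos: [0.5418, 0.0899, 0.2496]
eef_rot: [0.708, -0.0, 0.706, -0.001]
force: [4.0, -6.5, 0.3]
finger_gap: 0.006
clock: 4.9
tool_pos: [0.5417, 0.0919, 0.2496]
eef_rot: [0.708, -0.0, 0.706, -0.001]
force: [3.4, -6.2, -0.2]
finger_gap: 0.005
```

```bash
for i in 1 2 ; do :; done; python3 -m handwheel '{"travel":[[0,0.001,0],[0,0.001,0],[0,0,0]],"twist":[0,0,0]}'
python3 -m handwheel '{"travel":[[0,0.001,0],[0,0,0]],"twist":[0,0]}'
python3 -m handwheel '{"travel":[[0,0.001,0],[0,0,0]],"twist":[0,0]}'
```

```text
clock: 5.2
tool_pos: [0.5416, 0.0939, 0.2495]
eef_rot: [0.708, -0.0, 0.706, -0.001]
force: [3.6, -6.1, 0.3]
finger_gap: 0.005
clock: 5.4
tool_pos: [0.5415, 0.0949, 0.2495]
eef_rot: [0.708, -0.0, 0.706, -0.001]
force: [2.7, -6.4, 0.5]
finger_gap: 0.008
clock: 5.6
tool_pos: [0.5413, 0.0958, 0.2495]
eef_rot: [0.708, -0.0, 0.706, -0.001]
force: [4.1, -4.9, 0.8]
finger_gap: 0.006
```

```bash
python3 -m handwheel '{"travel":[[0,0.001,0],[0,0,0]],"twist":[0,0]}'
python3 -m handwheel '{"travel":[[0,0.001,0],[0,0,0]],"twist":[0,0]}'
python3 -m handwheel '{"travel":[[0,0.001,0],[0,0,0]],"twist":[0,0]}'
```

```text
clock: 5.8
tool_pos: [0.5411, 0.0968, 0.2494]
eef_rot: [0.708, -0.0, 0.706, -0.001]
force: [1.8, -5.7, 0.5]
finger_gap: 0.007
clock: 6.0
tool_pos: [0.541, 0.0974, 0.2494]
eef_rot: [0.708, -0.0, 0.706, -0.002]
force: [1.8, -6.2, 1.0]
finger_gap: 0.005
clock: 6.2
tool_pos: [0.541, 0.0978, 0.2494]
eef_rot: [0.708, -0.001, 0.707, -0.002]
force: [3.5, -7.9, 0.5]
finger_gap: 0.009
```

```bash
python3 -m handwheel '{"travel":[[0,0.001,0],[0,0,0]],"twist":[0,0]}'
python3 -m handwheel '{"travel":[[0,0.0007,0],[0,0,0]],"twist":[0,0]}'; python3 - <<'E'
from h import *
F=[]
for k in range(6): r.camera("top"); F.append(r.sense()["force"])
print(np.mean(F,0),np.std(F,0)); go([.541,.0978,.249])
E
```

```text
clock: 6.4
tool_pos: [0.541, 0.0981, 0.2494]
eef_rot: [0.708, -0.001, 0.707, -0.002]
force: [2.6, -8.5, 1.7]
finger_gap: 0.003
clock: 6.6
tool_pos: [0.541, 0.0983, 0.2494]
eef_rot: [0.708, -0.001, 0.707, -0.003]
force: [2.7, -10.8, 2.3]
finger_gap: 0.01
[  2.35464127 -10.19279403   1.44526712] [0.67798049 0.36079164 0.48669981]
clock 6.9 tcp [0.541  0.0983 0.2493] F [ 1.55 -9.71  0.47] gap 0.009
need tool xyz mm [ 0.3 -0.5  0. ]
axes [[0.001, 0.003, 1.0], [-0.005, 1.0, -0.003], [-1.0, -0.005, 0.001]]
```

```bash
python3 -m handwheel '{"travel":[[0,-0.005,0],[0,-0.02,0],[0,-0.02,0],[-0.04,0,0],[-0.04,0,0],[0,0,0]],"twist":[0,0,0,0,0,0]}'
python3 -m handwheel '{"travel":[[0,-0.05,0],[0,-0.05,0],[0,-0.05,0],[0,0,0]],"twist":[0,0,0,0]}'
python3 - <<'E'
from h import *
a=r.camera("top"); b=r.camera("side")
A=cv2.resize(a[190:290,230:345],None,fx=4,fy=4,interpolation=cv2.INTER_CUBIC)
B=cv2.resize(b[190:290,140:225],None,fx=4,fy=4,interpolation=cv2.INTER_CUBIC)
cv2.imwrite("pics/e1.png",np.hstack([A,B])[:,:,::-1]); go([.402,.103,.212])
E
```

```text
clock: 7.5
tool_pos: [0.5425, 0.0586, 0.334]
eef_rot: [0.71, 0.001, 0.704, 0.001]
force: [0.6, -0.5, -0.1]
finger_gap: 0.006
clock: 7.9
tool_pos: [0.539, -0.1005, 0.3285]
eef_rot: [0.707, 0.003, 0.707, -0.005]
force: [-0.4, -0.4, -0.8]
finger_gap: 0.008
clock 8.0 tcp [ 0.5397 -0.0931  0.3285] F [ 0.41  1.2  -0.65] gap 0.007
need tool xyz mm [ 116.8  195.6 -138.1]
axes [[-0.001, 0.003, 1.0], [0.001, 1.0, -0.003], [-1.0, 0.001, -0.001]]
```

View pics/e1.png

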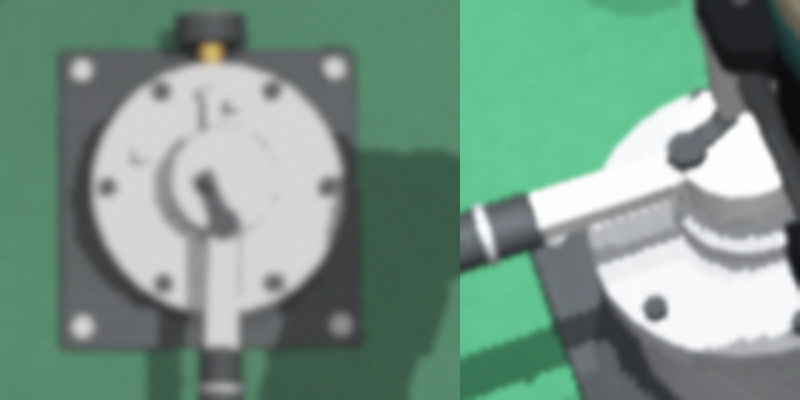

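The lever now points left in the top crop (tab at about (203,180), pivot at (222,225)), and the handle hasn't moved. Next I go to the +y side of the grip.

```bash
python3 -m handwheel '{"travel":[[0,0.04,-0.023],[0,0.04,-0.023],[0,0.04,-0.023],[0,0.04,-0.023],[0,0.04,-0.023],[0,0.04,-0.023],[0,0,0]],"twist":[0,0,0,0,0,0,0]}'
python3 - <<'E'
from h import *
go([.402,.15,.212]); print(r.sense()["q"].round(2))
E
```

```text
clock: 8.7
tool_pos: [0.3978, 0.1549, 0.3291]
eef_rot: [0.706, -0.004, 0.708, 0.006]
force: [1.2, -0.6, 0.3]
finger_gap: 0.004
clock 8.7 tcp [0.3978 0.1549 0.3291] F [ 1.19 -0.58  0.35] gap 0.004
need tool xyz mm [117.1  -5.3   4.4]
axes [[-0.002, -0.015, 1.0], [0.003, 1.0, 0.015], [-1.0, 0.003, -0.002]]
[-0.36  0.28 -0.1   2.06  0.03  0.8   1.11]
```

```bash
python3 -m handwheel '{"travel":[[0,0,0],[0,0,0],[0,0,0],[0,0,0],[0,0,0],[0,0,0],[0,0,0],[0,0,0]],"twist":[0.14,0.14,0.14,0.14,0.14,0.14,0.14,0.14]}'
python3 -m handwheel '{"travel":[[0,0,0],[0,0,0],[0,0,0],[0,0,0],[0,0,0]],"twist":[0.14,0.14,0.14,0.03,0]}'
python3 - <<'E'
from h import *
go([.402,.15,.212]); print(r.sense()["q"].round(2))
E
```

```text
clock: 9.5
tool_pos: [0.4014, 0.1488, 0.3289]
eef_rot: [0.598, 0.376, 0.599, -0.376]
force: [-0.3, -0.8, -0.1]
finger_gap: 0.009
clock: 10.0
tool_pos: [0.4016, 0.1484, 0.329]
eef_rot: [0.501, 0.499, 0.501, -0.499]
force: [1.3, -0.1, 0.4]
finger_gap: 0.004
clock 10.0 tcp [0.4016 0.1484 0.329 ] F [ 1.27 -0.14  0.4 ] gap 0.004
need tool xyz mm [117.    0.5  -1.6]
axes [[-0.001, 1.0, 0.005], [0.0, 0.005, -1.0], [-1.0, -0.001, -0.0]]
[-0.63  0.29  0.27  2.07 -0.1   0.8  -0.29]
```

```bash
python3 -m handwheel '{"travel":[[0.039,0,0],[0.039,0,0],[0.038,0,0],[0,0,0],[0,0,0.008],[0,0,0.008],[0,0,0.003],[0,0,0]],"twist":[0,0,0,0,0,0,0,0]}'
python3 -m handwheel '{"travel":[[0,0,0.003],[0,0,0.003],[0,0,0.003],[0,0,0]],"twist":[0,0,0,0]}'
```

```text
clock: 10.8
tool_pos: [0.4028, 0.1279, 0.2145]
eef_rot: [0.5, 0.501, 0.5, -0.499]
force: [0.8, -0.3, 0.1]
finger_gap: 0.006
clock: 11.2
tool_pos: [0.4022, 0.1193, 0.2133]
eef_rot: [0.5, 0.5, 0.5, -0.5]
force: [0.4, 1.2, 1.4]
finger_gap: 0.005
```

```bash
python3 -m handwheel '{"travel":[[0,-0.0005,0.0042],[0,-0.0005,0.0042],[0,-0.0005,0.0042],[0,-0.0005,0.0042]],"twist":[-0.03,-0.03,-0.03,-0.03]}'
python3 -m handwheel '{"travel":[[0,-0.0005,0.0042],[0,-0.0005,0.0042],[0,-0.0005,0.0042],[0,-0.0005,0.0042]],"twist":[-0.03,-0.03,-0.03,-0.03]}'
python3 - <<'E'
from h import *
c,t,R,s=T(); d=t[:2]-[.542,.103]; print("rad",np.hypot(*d),"ang",np.arctan2(-d[1],-d[0]), "Ftool",R.T@s["force"])
E
```

```text
clock: 11.6
tool_pos: [0.4011, 0.1023, 0.2132]
eef_rot: [0.53, 0.468, 0.53, -0.468]
force: [1.1, 1.4, 0.7]
finger_gap: 0.008
clock: 12.0
tool_pos: [0.4018, 0.0861, 0.2131]
eef_rot: [0.557, 0.436, 0.557, -0.435]
force: [1.3, 6.5, -1.4]
finger_gap: 0.007
rad 0.14122565283447244 ang 0.11987162591355613 Ftool [ 1.38616267  2.83003854 -6.02455741]
```

```bash
cat > f.py <<'E'
from h import *
c,t,R,s=T(); d=t[:2]-[.542,.103]; print("rad",np.hypot(*d).round(4),"ang",np.arctan2(-d[1],-d[0]).round(3),"toolyaw",np.arctan2(R[1,1],R[0,1]).round(3), "Ftool",(R.T@s["force"]).round(1))
E
python3 -m handwheel '{"travel":[[0,-0.0005,0.0042],[0,-0.0005,0.0042],[0,-0.0005,0.0042],[0,-0.0005,0.0042],[0,-0.0005,0.0042],[0,-0.0005,0.0042],[0,-0.0005,0.0042],[0,-0.0005,0.0042]],"twist":[-0.03,-0.03,-0.03,-0.03,-0.03,-0.03,-0.03,-0.03]}';python3 f.py
python3 -m handwheel '{"travel":[[0,-0.0005,0.0042],[0,-0.0005,0.0042],[0,-0.0005,0.0042],[0,-0.0005,0.0042],[0,-0.0005,0.0042],[0,-0.0005,0.0042],[0,-0.0005,0.0042],[0,-0.0005,0.0042]],"twist":[-0.03,-0.03,-0.03,-0.03,-0.03,-0.03,-0.03,-0.03]}';python3 f.py
```

```text
clock: 12.8
tool_pos: [0.4093, 0.0539, 0.2131]
eef_rot: [0.605, 0.366, 0.606, -0.365]
force: [0.6, 6.5, -1.4]
finger_gap: 0.006
rad 0.1415 ang 0.355 toolyaw 0.485 Ftool [ 1.4  3.6 -5.5]
clock: 13.6
tool_pos: [0.4241, 0.024, 0.213]
eef_rot: [0.644, 0.291, 0.645, -0.29]
force: [-0.7, 7.3, 0.4]
finger_gap: 0.005
rad 0.142 ang 0.591 toolyaw 0.725 Ftool [-0.4  4.3 -5.9]
```

```bash

python3 -m handwheel '{"travel":[[0,-0.0005,0.0042],[0,-0.0005,0.0042],[0,-0.0005,0.0042],[0,-0.0005,0.0042],[0,-0.0005,0.0042],[0,-0.0005,0.0042],[0,-0.0005,0.0042],[0,-0.0005,0.0042]],"twist":[-0.03,-0.03,-0.03,-0.03,-0.03,-0.03,-0.03,-0.03]}';python3 f.py
python3 -m handwheel '{"travel":[[0,-0.0003,0.0028],[0,-0.0003,0.0028],[0,-0.0003,0.0028],[0,-0.0003,0.0028]],"twist":[-0.02,-0.02,-0.02,-0.02]}';python3 f.py
python3 -m handwheel '{"travel":[[0,-0.0002,0.0014],[0,-0.0002,0.0014],[0,-0.0002,0.0014],[0,-0.0002,0.0014]],"twist":[-0.01,-0.01,-0.01,-0.01]}';python3 f.py
```

```text
clock: 14.4
tool_pos: [0.445, -0.0018, 0.2129]
eef_rot: [0.674, 0.211, 0.676, -0.211]
force: [-2.1, 6.1, 2.1]
finger_gap: 0.007
rad 0.1428 ang 0.824 toolyaw 0.965 Ftool [-2.1  3.8 -5.2]
clock: 14.8
tool_pos: [0.4533, -0.0092, 0.2128]
eef_rot: [0.681, 0.184, 0.684, -0.184]
force: [-2.2, 4.9, 2.9]
finger_gap: 0.006
rad 0.1431 ang 0.902 toolyaw 1.044 Ftool [-2.9  3.1 -4.4]
clock: 15.2
tool_pos: [0.4575, -0.0127, 0.2128]
eef_rot: [0.685, 0.171, 0.688, -0.171]
force: [-2.8, 4.9, 3.3]
finger_gap: 0.005
rad 0.1432 ang 0.94 toolyaw 1.084 Ftool [-3.3  3.  -4.8]
```

```bash

python3 -m handwheel '{"travel":[[0,-0.0002,0.0014],[0,-0.0002,0.0014],[0,-0.0002,0.0014],[0,-0.0002,0.0014]],"twist":[-0.01,-0.01,-0.01,-0.01]}';python3 f.py
python3 -m handwheel '{"travel":[[0,-0.0002,0.0014],[0,-0.0002,0.0014],[0,-0.0002,0.0014],[0,-0.0002,0.0014]],"twist":[-0.01,-0.01,-0.01,-0.01]}';python3 f.py
python3 -m handwheel '{"travel":[[0,-0.0002,0.0014],[0,-0.0002,0.0014]],"twist":[-0.01,-0.01]}';python3 f.py
```

```text
clock: 15.6
tool_pos: [0.462, -0.016, 0.2127]
eef_rot: [0.688, 0.157, 0.691, -0.157]
force: [-3.8, 4.6, 2.5]
finger_gap: 0.003
rad 0.1434 ang 0.979 toolyaw 1.124 Ftool [-2.5  2.5 -5.4]
clock: 16.0
tool_pos: [0.4666, -0.0191, 0.2127]
eef_rot: [0.691, 0.143, 0.694, -0.143]
force: [-3.7, 4.3, 3.3]
finger_gap: 0.004
rad 0.1435 ang 1.018 toolyaw 1.163 Ftool [-3.3  2.5 -5.1]
clock: 16.2
tool_pos: [0.4689, -0.0206, 0.2127]
eef_rot: [0.692, 0.136, 0.696, -0.136]
force: [-2.3, 4.8, 3.3]
finger_gap: 0.005
rad 0.1436 ang 1.037 toolyaw 1.183 Ftool [-3.2  3.6 -4. ]
```

```bash

python3 -m handwheel '{"travel":[[0,-0.0002,0.0014],[0,-0.0002,0.0014]],"twist":[-0.01,-0.01]}';python3 f.py
python3 -m handwheel '{"travel":[[0,-0.0002,0.0014],[0,-0.0002,0.0014]],"twist":[-0.01,-0.01]}';python3 f.py
python3 -m handwheel '{"travel":[[0,-0.0002,0.0014],[0,-0.0002,0.0014]],"twist":[-0.01,-0.01]}';python3 f.py
```

```text
clock: 16.4
tool_pos: [0.4713, -0.0221, 0.2127]
eef_rot: [0.693, 0.129, 0.697, -0.129]
force: [-3.7, 3.9, 3.7]
finger_gap: 0.005
rad 0.1437 ang 1.056 toolyaw 1.203 Ftool [-3.6  2.3 -4.8]
clock: 16.6
tool_pos: [0.4737, -0.0236, 0.2126]
eef_rot: [0.694, 0.122, 0.699, -0.122]
force: [-4.5, 5.0, 2.6]
finger_gap: 0.003
rad 0.1438 ang 1.076 toolyaw 1.223 Ftool [-2.6  3.1 -5.9]
clock: 16.8
tool_pos: [0.4759, -0.0248, 0.2126]
eef_rot: [0.695, 0.115, 0.7, -0.115]
force: [-5.0, 4.4, 4.0]
finger_gap: 0.006
rad 0.1439 ang 1.093 toolyaw 1.243 Ftool [-4.   2.6 -6.2]
```

Force is starting to rise where the stop is expected, so I'll use smaller steps.

```bash

python3 -m handwheel '{"travel":[[0,-0.0002,0.0014],[0,0,0]],"twist":[-0.01,0]}';python3 f.py
python3 -m handwheel '{"travel":[[0,-0.0002,0.0014],[0,0,0]],"twist":[-0.01,0]}';python3 f.py
python3 -m handwheel '{"travel":[[0,0,0.0014],[0,0,0]],"twist":[0,0]}';python3 f.py
```

```text
clock: 17.0
tool_pos: [0.477, -0.0254, 0.2125]
eef_rot: [0.696, 0.112, 0.701, -0.112]
force: [-4.3, 6.0, 4.3]
finger_gap: 0.004
rad 0.1439 ang 1.102 toolyaw 1.253 Ftool [-4.2  4.4 -6. ]
clock: 17.2
tool_pos: [0.478, -0.0259, 0.2125]
eef_rot: [0.696, 0.108, 0.701, -0.108]
force: [-5.0, 5.5, 4.0]
finger_gap: 0.003
rad 0.1439 ang 1.11 toolyaw 1.263 Ftool [-3.9  3.7 -6.4]
clock: 17.4
tool_pos: [0.4791, -0.0263, 0.2125]
eef_rot: [0.696, 0.108, 0.702, -0.109]
force: [-6.3, 5.5, 4.9]
finger_gap: 0.008
rad 0.1438 ang 1.118 toolyaw 1.263 Ftool [-4.8  3.3 -7.7]
```

```bash

python3 -m handwheel '{"travel":[[0,0,0.0014],[0,0,0]],"twist":[0,0]}';python3 f.py
python3 -m handwheel '{"travel":[[0,0,0.0014],[0,0,0]],"twist":[0,0]}';python3 f.py
python3 -m handwheel '{"travel":[[0,0,0.0014],[0,0,0]],"twist":[0,0]}';python3 f.py
```

```text
clock: 17.6
tool_pos: [0.4801, -0.0268, 0.2124]
eef_rot: [0.696, 0.108, 0.702, -0.109]
force: [-6.5, 5.9, 6.2]
finger_gap: 0.007
rad 0.1438 ang 1.126 toolyaw 1.263 Ftool [-6.1  3.6 -8. ]
clock: 17.8
tool_pos: [0.4811, -0.0272, 0.2123]
eef_rot: [0.695, 0.108, 0.702, -0.109]
force: [-7.0, 5.6, 5.3]
finger_gap: 0.004
rad 0.1437 ang 1.133 toolyaw 1.263 Ftool [-5.2  3.2 -8.4]
clock: 18.0
tool_pos: [0.4821, -0.0276, 0.2123]
eef_rot: [0.695, 0.108, 0.702, -0.109]
force: [-7.6, 6.4, 6.8]
finger_gap: 0.003
rad 0.1437 ang 1.141 toolyaw 1.263 Ftool [-6.7  3.8 -9.3]
```

```bash

python3 -m handwheel '{"travel":[[0,0,0.0014],[0,0,0]],"twist":[0,0]}';python3 f.py
python3 -m handwheel '{"travel":[[0,0,0.0014],[0,0,0]],"twist":[0,0]}';python3 f.py
python3 - <<'E'
from h import *
F=[]
for k in range(6): r.camera("top"); c,t,R,s=T(); F.append(R.T@s["force"])
print(np.mean(F,0),np.std(F,0))
E
```

```text
clock: 18.2
tool_pos: [0.4831, -0.028, 0.2123]
eef_rot: [0.695, 0.108, 0.703, -0.109]
force: [-9.4, 5.7, 7.3]
finger_gap: 0.008
rad 0.1436 ang 1.148 toolyaw 1.263 Ftool [ -7.2   2.6 -10.8]
clock: 18.4
tool_pos: [0.4841, -0.0284, 0.2122]
eef_rot: [0.695, 0.108, 0.703, -0.109]
force: [-8.4, 5.6, 8.0]
finger_gap: 0.006
rad 0.1436 ang 1.156 toolyaw 1.263 Ftool [-7.9  2.8 -9.8]
[ -6.92824166   2.88113509 -10.57832031] [0.48860875 0.45709442 0.38757926]
```

```bash

python3 -m handwheel '{"travel":[[0,0,-0.005],[0,0,-0.008],[0,0,-0.015],[0,0,-0.015],[-0.04,0,0],[-0.04,0,0],[-0.04,0,0],[0,0,0]],"twist":[0,0,0,0,0,0,0,0]}'
python3 -m handwheel '{"travel":[[0,-0.05,0],[0,-0.05,0],[0,-0.05,0],[0,0,0],[0,0,0]],"twist":[0,0,0,0,0]}'
python3 - <<'E'
from h import *
a=r.camera("top"); b=r.camera("side")
cv2.imwrite("pics/g1.png",np.hstack([cv2.resize(a[110:310,150:350],None,fx=2,fy=2,interpolation=cv2.INTER_CUBIC),cv2.resize(b[130:330,90:290],None,fx=2,fy=2,interpolation=cv2.INTER_CUBIC)])[:,:,::-1]); go([.5,0,.3])
E
```

```text
clock: 19.5
tool_pos: [0.45, -0.0171, 0.3372]
eef_rot: [0.701, 0.109, 0.696, -0.109]
force: [-0.2, -0.9, -0.1]
finger_gap: 0.006
clock: 20.0
tool_pos: [0.4012, -0.1604, 0.3323]
eef_rot: [0.698, 0.11, 0.699, -0.11]
force: [-0.0, 0.1, -0.1]
finger_gap: 0.008
clock 20.1 tcp [ 0.4025 -0.1582  0.3326] F [0.79 0.71 0.67] gap 0.005
need tool xyz mm [ 32.6 180.3  45. ]
axes [[-0.001, 0.303, 0.953], [0.001, 0.953, -0.303], [-1.0, 0.0, -0.001]]
```

View pics/g1.png

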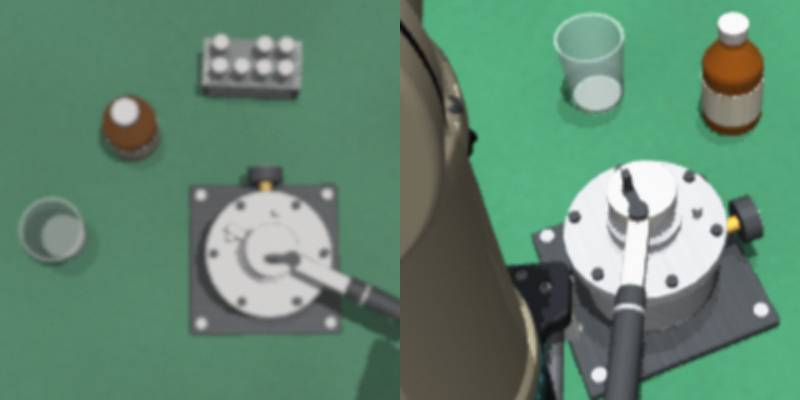

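```bash
python3 -c "
from rig import r
print(r.job_done(), r.sense()['force'].round(1))"
```

```text
the job is handed in; nothing more can be done
the job is handed in; nothing more can be done
```

The plug is loosened to its release stop, the lever sits on the loosening side, and I handed the job in at about 20 s with the arm clear of everything.

- **Lever:** I pushed the tab over with the closed fingers. It ran freely at about 6 N, then firmed up after 20 mm, close to the 19 mm expected. I pressed to about 10 N, an estimated bend of 0.075 rad (felt from 0.055, damage at 0.16). Pictures after the push and at the end both show it on the +y side.
- **Handle:** I swung it anticlockwise. The ratchet bit at about 0.23 rad, and the plug then turned with it at about 5–6 N for about 1.0 rad. After that the force rose steadily to about 10.6 N, an estimated bend of 0.06 rad (felt from 0.045, damage at 0.1). I then backed off and lifted clear.
- **Last checks:** The final picture shows the handle swung about 1.13 rad. The bottle, beaker and rack look to be standing where they were; I judged that by eye and did not measure it. Wrist force was back to noise level (under 1 N).
- **Not checked:** Plug and lever angles and both bends are worked out from pose, force and pictures, since none is reported directly. The force reading I tried to take after hand-in returned nothing.

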